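# Hold the stilt case open

### The job

The lid of the wooden stilt case will not stay open by itself. With the lid still shut, swing the brass hasp off it by its upright peg, outwards to the side away from the lid's bar handle, until its arm is clear of the lid (at least square to the way it lay); then raise the lid by its dark bar handle to 55 degrees from shut and hold it still there by that handle, so that the stilts can be taken out. Finish while still holding the lid at that angle, with the hasp left off, and do not disturb the other things on the table.

Things in the scene. Friction and masses are not known exactly. Their poses are not given: they have to be found in the camera images.
- case: The stilt case: open wooden box 170 mm (its x) by 220 mm (its y) by 85 mm tall with 8 mm walls, fixed to the table. Origin: centre of its underside. Its -x side is the front, which faces the robot roughly; +x is the hinge side; z is up. The case's position and yaw vary. Shut, the lid's top lies 98 mm above the table.
- case_lid (a joint): Lid of the case: a 174 x 226 x 12 mm board of about 0.5 kg in all (0.3 to 0.7), hinged along y at the rear rim. Reads 0 shut, grows as the front edge rises, in rad (55 degrees = 0.96), at most 1.9. It has almost no friction and falls shut when released.
- lid_hinge (a point): A point on the lid's hinge line: the middle of the rear rim, 85 mm along +x from the case's centre, 86 mm above the table. The hinge line runs along the case's y axis.
- lid_bar (a point): Dark steel bar handle on the lid: round bar 12 mm thick, 64 mm long along the case's y, on two legs, 34 mm free under it. This point: middle of the bar; lid shut, 135 mm forward (case -x) of the hinge line, 52 mm above it (138 mm above the table), 25 mm to the -y side of the case's middle. It turns with the lid, and a pinch across its length lets it turn between the fingers.
- hasp (a joint): Brass swing hasp, turning on an upright pin at the front of the case; it stays where left (0.02 N m friction). At 0 (starts at 0 to 0.45) its arm points back over the lid (case +x) and bars it. Grows as the arm swings anticlockwise from above, to the case's +y, away from the bar handle: 1.57 rad points along +y, past 1.35 it is clear of the lid, stop at 2.2.
- hasp_pivot (a point): The hasp's upright turning axis: 107 mm forward (-x) and 70 mm to the +y side of the case's centre, 101 mm above the table.
- hasp_peg (a point): The hasp's upright round peg, 12 mm thick, at the end of the arm, 33 mm from the pivot axis. It stands from 107 to 138 mm above the table; this point is on its axis, 126 mm above the table.
- stilt_a: White three-legged kiln stilt, 47 x 42 x 18 mm, loose in the case; not to be handled.
- stilt_b: The other white kiln stilt in the case, alike.
- red_jar: Bystander, loose on the table: grey-white glaze jar with a red screw cap, 55 mm across, 78 mm tall. Origin: centre of its underside.
- blue_jar: Bystander, loose on the table: grey-white glaze jar with a blue screw cap, 55 mm across, 78 mm tall. Origin: centre of its underside.
- grey_cup: Bystander, loose on the table: grey-brown clay cup, 63 mm across, 60 mm tall. Origin: centre of its underside.
- tape: Bystander, loose on the table: roll of tan tape lying flat, 84 mm across, 24 mm tall. Origin: centre of its underside.
- kiln_prop: Bystander, loose on the table: white cylindrical kiln prop, 41 mm across, 50 mm tall. Origin: centre of its underside.

How it is judged:
On the way, in this order (a step that is already met when the one before it is completed fails the run):
1. the hasp is swung clear of the lid while the lid is still shut (value of joint hasp above 1.35 rad and value of joint case_lid below 0.05 rad), for 0.2 s.
2. the lid is raised by its bar handle (value of joint case_lid above 0.4 rad and (contact force between the fingers and case_lid_c1 above 0.3 N or contact force between the fingers and case_lid_c2 above 0.3 N or contact force between the fingers and case_lid_c3 above 0.3 N)), for 0.1 s.
At the end, for the whole second after the job is handed in: The lid is held still (under 0.05 rad/s) at 55 degrees, 6 degrees either way, by the fingers on its bar handle (contact over 0.3 N), with the hasp clear of the lid (past 1.35 rad) (value of joint hasp above 1.35 rad and value of joint case_lid between 0.855 and 1.065 rad and velocity of joint case_lid between -0.05 and 0.05 rad/s and (contact force between the fingers and case_lid_c1 above 0.3 N or contact force between the fingers and case_lid_c2 above 0.3 N or contact force between the fingers and case_lid_c3 above 0.3 N)); the arm keeps its last pose, push and grip.
It fails at once if a bystander is moved by more than 25 mm: red jar (distance of red_jar from where it was at the start of the episode above 0.025 m).
It fails at once if a bystander is moved by more than 25 mm: blue jar (distance of blue_jar from where it was at the start of the episode above 0.025 m).
It fails at once if a bystander is moved by more than 25 mm: grey cup (distance of grey_cup from where it was at the start of the episode above 0.025 m).
It fails at once if a bystander is moved by more than 25 mm: tape (distance of tape from where it was at the start of the episode above 0.025 m).
It fails at once if a bystander is moved by more than 25 mm: kiln prop (distance of kiln_prop from where it was at the start of the episode above 0.025 m).
It also fails if it takes over 51 s, if anything falls off the work surface, if the arm or the gripper's body presses on something with over 40 N, if the wrist force passes 120 N, or if a joint passes its speed limit or range.

### The arm

A 6-joint arm with a two-finger parallel gripper is mounted at the origin on a cart in front of the work surface, level with it; the furniture and walls round the work are solid. World frame = base frame: x ahead of the robot, y to its left, z up, the work surface at z = 0. Lengths are in m, angles in rad, forces in N, time in s.
With the tool pointing down it reaches from about 0.35 to 0.925 m from the base axis. Payload 6.4 kg.
Tool frame: the origin (TCP) lies at the very end of the fingers, on their centre line; the grasp point (between the pads) lies 19 mm behind it (r.grasp_offset is the distance from the TCP to the grasp point, in m); z points along the fingers, y is the line along which they close (so a half turn about z gives the same grasp; the last joint's range is limited). The gripper opens to 94 mm and grips with 3 to 60 N. Pads are 16 mm wide; open, the fingers measure 119 mm over their backs; the gripper's body (75 mm by 177 mm) begins 78 mm behind the grasp point.
Start: joints at [0.956, 0.245, 1.558, -0, 1.339, -0.174], TCP at [0.277, 0.588, 0.171] pointing down, gripper open.
Joint ranges: [-3.13, 3.13], [-1.02, 2.26], [0.13, 2.54], [-0.95, 4.09], [0.21, 2.88], [-2.74, 2.74]. Speed limits (rad/s): [2.57, 2.57, 3.14, 3.14, 3.14, 3.14].

### API

Orientations are given as a rotation vector (axis times angle).
In Python, from bench import r, ungrasp, grasp, kinematics, sensors, grab_frame, camera_model, job, outline_of gives the robot as it stands. The module is installed in compiled form; this text tells all that it offers. Calls block until the motion is done:
- r.move_to(position, orientation): joint-space move of the TCP to a pose.
- r.move_l(position, ori=None, speed=0.15): straight line of the TCP; ori=None keeps the orientation; speed is the mean speed in m/s.
- r.move_joints(angles): joint-space move.
- ungrasp() and grasp(f_grip=None): open the fingers fully, or close them until they stop; f_grip is the grip in N (None keeps the last).
- r.dwell(seconds).
- kinematics.inverse_kinematics(position, orientation): joint angles nearest the present ones, or None.
- sensors.state(): the state.
- grab_frame(name): name is "side" or "top"; returns (picture, depth): 420x560x3 uint8, red, green, blue; 420x560 float32, m along the optical axis (not along the pixel's ray), 0 where there is no reading.
- camera_model(name): a dict with "camera_matrix" (3x3 intrinsics, pixels), "dist" ([k1, k2, p1, p2, k3] as OpenCV has them; the pictures are not rectified), "cam_to_world" (4x4, takes a point from camera to world coordinates). Camera axes: x right, y down, z forward; pixel columns grow to the right and rows downward; lengths in m; the calibration is good to about 2 mm. A picture is of the moment at which its call begins. camera_model takes no time and is no camera call.
A pose or a line that the arm cannot do raises r.Unreachable and nothing moves.
- job.job_done(): hands the job in; it is judged then, once.
Trained networks look in the newest picture that a camera, given by its name, has taken for a name from the list of things; names that differ only in an ending like _2 or _b are one class to them, and where a whole thing is asked for, a point or a joint stands for the part that bears it (a point fixed in the world has none). Each returns a list of dicts, best first, with "conf" (0 to 1); they miss things now and then, are a little off and sometimes report something else, mostly with a low value. They report only what shows in the picture. A call takes as long as a camera call.
- outline_of(camera, query): "pixels" (420x560 bool, what is visible of it) and "box" ([left, top, right, bottom] in pixels, round what is visible of it).
The state is a dict: "time": time; "joint_positions": joint angles; "joint_velocities": joint speeds; "effort": joint torques, N m; "tool_pos": TCP position; "tcp_rot": TCP orientation; "force": force on the tool from outside, world axes, zero at the start; "moment": the same for the moment, N m; "opening": finger opening in m; "gripper_force": force on a finger pad.
Only numpy, scipy, OpenCV 4.12 (cv2) and the standard library are available. Lean on these libraries where they do the work, as an engineer would, in place of code of your own. Each camera call takes 0.05 s, during which the arm holds its last target. There are 200 camera calls.

## Working session

There is one attempt and no reset: what is moved stays moved. The work goes in short steps, each a Python script; the robot and the scene stay as the last script left them, time stands still between calls to the robot, and variables do not carry over. Pictures are saved under pics/ and viewed, at most 10 in all, crops included, and the job is handed in when it is done.

```bash
mkdir -p pics; cat > h.py <<'E'
import numpy as np, cv2
from bench import r, ungrasp, grasp, kinematics, sensors, grab_frame, camera_model, job, outline_of
def cloud(cam, depth, mask):
    m=camera_model(cam); K=np.array(m["camera_matrix"],float); D=np.array(m["dist"],float); T=np.array(m["cam_to_world"])
    v,u=np.nonzero(mask&(depth>0)); 
    if len(u)==0: return np.zeros((0,3))
    p=cv2.undistortPoints(np.stack([u,v],1).astype(float)[:,None],K,D)[:,0]
    z=depth[v,u]; P=np.c_[p*z[:,None],z]
    return P@T[:3,:3].T+T[:3,3]
E
python3 - <<'E'
from h import *
for c in ("side","top"):
    im,d=grab_frame(c); cv2.imwrite(f"pics/{c}0.png",im[:,:,::-1]); np.savez(f"{c}0.npz",im=im,d=d)
    for n in ("case","case_lid","lid_bar","hasp","hasp_peg","red_jar","blue_jar","grey_cup","tape","kiln_prop"):
        for o in outline_of(c,n)[:2]:
            P=cloud(c,d,o["pixels"]); print(c,n,round(o["conf"],2),np.array(o["box"]).round(),len(P),np.median(P,0).round(3) if len(P) else "", P.min(0).round(3) if len(P) else "", P.max(0).round(3) if len(P) else "")
            if o["conf"]>.5: np.save(f"m_{c}_{n}.npy",o["pixels"])
print(sensors.state())
E
```

```text
side case 0.69 [210. 213. 343. 314.] 9276 [ 0.475 -0.263  0.096] [ 0.33  -0.571 -0.004] [ 0.645 -0.168  0.145]
side case_lid 0.71 [211. 207. 342. 286.] 5369 [ 0.476 -0.288  0.098] [ 0.33  -0.522 -0.001] [ 0.618 -0.169  0.145]
side lid_bar 0.62 [211. 205. 343. 289.] 5363 [ 0.476 -0.288  0.098] [ 0.338 -0.553 -0.003] [ 0.619 -0.169  0.145]
side lid_bar 0.51 [160. 279. 178. 307.] 548 [ 0.69  -0.201  0.039] [ 0.674 -0.235 -0.002] [ 0.716 -0.191  0.054]
side hasp 0.64 [254. 256. 275. 281.] 259 [ 0.493 -0.196  0.107] [ 0.468 -0.241  0.098] [ 0.507 -0.168  0.14 ]
side hasp_peg 0.75 [315. 189. 338. 228.] 699 [ 0.366 -0.523  0.05 ] [ 0.333 -0.703 -0.004] [ 0.393 -0.511  0.08 ]
side hasp_peg 0.73 [256. 256. 277. 284.] 227 [ 0.493 -0.196  0.107] [ 0.47  -0.21   0.101] [ 0.507 -0.169  0.14 ]
side red_jar 0.83 [242. 187. 264. 224.] 674 [ 0.551 -0.525  0.053] [ 0.523 -0.572 -0.001] [ 0.58  -0.375  0.099]
side blue_jar 0.96 [314. 189. 335. 227.] 709 [ 0.367 -0.523  0.05 ] [ 0.339 -0.703 -0.004] [ 0.396 -0.511  0.08 ]
side grey_cup 0.76 [281. 182. 304. 209.] 552 [ 0.45  -0.591  0.041] [ 0.419 -0.753
[... 1700 characters left out ...]
97  0.055]
{'time': 1.1, 'joint_positions': array([ 9.55921286e-01,  2.45109629e-01,  1.55779776e+00, -5.22674923e-07,
        1.33869112e+00, -1.74097900e-01]), 'joint_velocities': array([-0.00159986, -0.00076469,  0.00011853,  0.00031566,  0.0009581 ,
        0.00143059]), 'effort': array([ 1.78432907e-03, -4.15845859e+01, -3.14877963e+01,  6.86103199e-02,
        2.90010270e-02, -2.76861005e-05]), 'tool_pos': array([0.2773189 , 0.58788724, 0.1712503 ]), 'tcp_rot': array([-6.86779263e-01, -3.06560393e+00,  8.79638347e-06]), 'force': array([-0.11737352,  0.70939551,  0.25845188]), 'moment': array([ 0.02640442,  0.05772176, -0.03017642]), 'gripper_force': 0.0, 'opening': 0.09405432987501482}
```

View pics/side0.png

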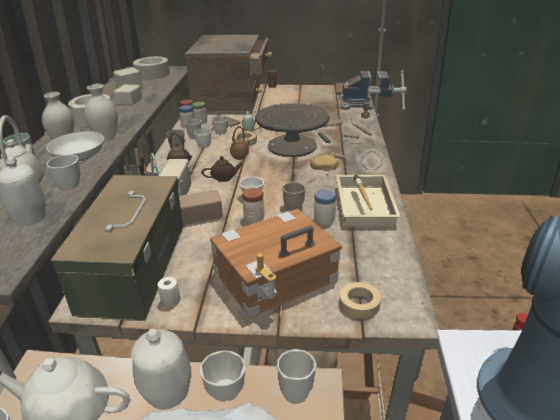

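View pics/top0.png

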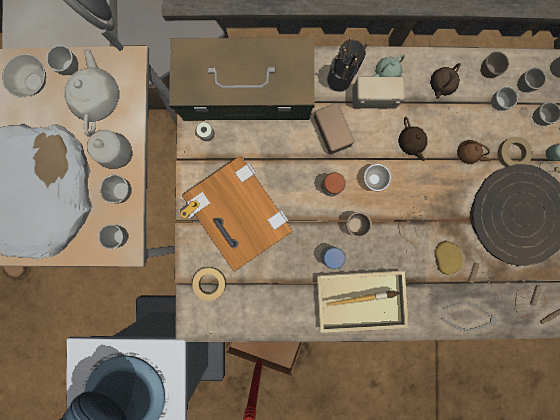

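Side view: the case has its hasp peg at about (262,260) and the bar at (297,240). Top view: hasp at (190,208), bar at (227,235), and hinge side facing upper right. The pottery table lies between the start pose and the case, so I'll check obstacle heights and fit the case pose.

```bash
cat > fit.py <<'E'
from h import *
from scipy.optimize import least_squares
allP={}
for c in ("side","top"):
    d=np.load(f"{c}0.npz")["d"]; allP[c]=cloud(c,d,np.ones(d.shape,bool))
P=allP["top"]
near=lambda P:P[(abs(P[:,0]-.476)<.2)&(abs(P[:,1]+.306)<.2)]
L=near(P); L=L[(L[:,2]>.09)&(L[:,2]<.103)]
(c0,sz,a)=cv2.minAreaRect(L[:,:2].astype(np.float32)); print(c0,sz,a)
# grid of lid model: bar points for refinement
for c in allP:
    Q=near(allP[c]); Q=Q[(Q[:,2]>.112)&(Q[:,2]<.16)]; 
    for yaw in [np.radians(-54)]:
        R=np.array([[np.cos(yaw),-np.sin(yaw)],[np.sin(yaw),np.cos(yaw)]])
        q=(Q[:,:2]-np.array([.476,-.306]))@R
        b=(q[:,1]<30e-3); print(c,"bar",b.sum(),Q[b].mean(0).round(4),np.ptp(q[b],0).round(3),"angle",cv2.fitLine(Q[b,:2].astype(np.float32),2,0,.01,.01)[:2].ravel(),"peg",(~b).sum(),Q[~b].mean(0).round(4),np.ptp(Q[~b],0).round(3))
        print(np.c_[q[~b],Q[~b,2]].round(3)[:25].tolist())
h=P[(P[:,1]>-.15)]
for x in np.arange(.0,1.0,.1):
    print(round(x,1),[round(float(s[:,2].max()),2) if len(s:=h[(h[:,0]>x)&(h[:,0]<x+.1)&(h[:,1]>y)&(h[:,1]<y+.1)])>5 else None for y in np.arange(-.15,.35,.1)])
g=P[(P[:,0]<.9)&(P[:,1]<-.1)]
print("toolbox",g[(g[:,0]>.7)][:,2].max(), g[(g[:,2]>.1)&(g[:,0]>.65)].min(0))
E
python3 fit.py
```

```text
(0.47587859630584717, -0.3045130670070648) (0.2266886830329895, 0.18853867053985596) 34.83268737792969
side bar 293 [ 0.4314 -0.2743  0.1341] [0.014 0.075] angle [0.82972264 0.5581759 ] peg 85 [ 0.4981 -0.1999  0.127 ] [0.012 0.011 0.028]
[[-0.064, 0.079, 0.137], [-0.067, 0.078, 0.138], [-0.068, 0.077, 0.138], [-0.069, 0.075, 0.138], [-0.07, 0.073, 0.137], [-0.07, 0.084, 0.14], [-0.071, 0.083, 0.14], [-0.069, 0.079, 0.137], [-0.072, 0.079, 0.139], [-0.073, 0.077, 0.138], [-0.073, 0.075, 0.138], [-0.069, 0.084, 0.136], [-0.071, 0.083, 0.138], [-0.072, 0.081, 0.137], [-0.075, 0.08, 0.139], [-0.074, 0.078, 0.138], [-0.073, 0.075, 0.136], [-0.069, 0.084, 0.134], [-0.072, 0.083, 0.136], [-0.073, 0.082, 0.136], [-0.075, 0.081, 0.137], [-0.075, 0.078, 0.136], [-0.075, 0.076, 0.135], [-0.071, 0.085, 0.133], [-0.071, 0.083, 0.133]]
top bar 170 [ 0.4284 -0.2809  0.1418] [0.013 0.074] angle [0.8232837 0.5676302] peg 35 [ 0.4941 -0.2031  0.1309] [0.036 0.033 0.031]
[[-0.073, 0.083, 0.135], [-0.07, 0.081, 0.139], [-0.068, 0.079, 0.14], [-0.066, 0.078, 0.139], [-0.065, 0.077, 0.137], [-0.066, 0.08
[... 176 characters left out ...]
-0.063, 0.075, 0.113], [-0.075, 0.078, 0.14], [-0.073, 0.077, 0.14], [-0.071, 0.076, 0.138], [-0.069, 0.075, 0.138], [-0.067, 0.073, 0.137], [-0.066, 0.073, 0.132], [-0.066, 0.074, 0.114], [-0.077, 0.077, 0.137], [-0.074, 0.075, 0.142], [-0.072, 0.074, 0.139], [-0.07, 0.072, 0.143]]
0.0 [0.32, 0.33, 0.04, 0.01, -0.73]
0.1 [0.01, 0.29, 0.01, 0.01, -0.73]
0.2 [0.01, -0.73, -0.72, -0.73, -0.72]
0.3 [0.01, 0.09, 0.07, 0.09, 0.1]
0.4 [0.01, 0.09, 0.1, 0.11, 0.11]
0.5 [0.01, 0.12, 0.1, 0.11, 0.11]
0.6 [0.01, 0.16, 0.13, 0.11, 0.11]
0.7 [0.15, 0.12, 0.14, 0.08, 0.08]
0.8 [0.16, 0.11, 0.12, 0.08, 0.07]
0.9 [0.1, 0.25, 0.26, 0.08, 0.01]
toolbox 0.1698222414869881 [ 0.65041791 -0.89520422  0.10000411]
```

```bash
cat >> h.py <<'E'
from scipy.spatial.transform import Rotation as Rot
YAW=np.radians(-55.2); C=np.array([.478,-.308,0])
RC=Rot.from_euler("z",YAW).as_matrix()
def W(p): return C+RC@np.asarray(p,float)
def ori(zc,yc):  # tool z and closing dir, case frame
    z=RC@np.asarray(zc,float); z/=np.linalg.norm(z); y=RC@np.asarray(yc,float); y-=z*(y@z); y/=np.linalg.norm(y)
    return Rot.from_matrix(np.c_[np.cross(y,z),y,z]).as_rotvec()
def lidpose(th,tilt,s=1,back=None):
    """TCP pose with the bar at the grasp point, lid at th, tool tilted by tilt"""
    a=np.arctan2(52,135)+th; R=np.hypot(.135,.052)
    bar=np.array([.085-R*np.cos(a),-.025,.086+R*np.sin(a)])
    z=np.array([np.sin(tilt),0,-np.cos(tilt)]); y=np.array([np.cos(tilt),0,np.sin(tilt)])*s
    return W(bar+z*(r.grasp_offset if back is None else back)), ori(z,y)
def pegpose(h,s=1,z=.114):
    return W([-.107+.033*np.cos(h),.070+.033*np.sin(h),z]), ori([0,0,-1],np.array([-.7,.7,0])*s)
E
python3 - <<'E'
from h import *
d=np.load("top0.npz")["d"]; P=cloud("top",d,np.ones(d.shape,bool))
for _ in range(1):
    q=(P-C)@RC; k=(abs(q[:,0])<.12)&(abs(q[:,1])<.15)&(q[:,2]>.085)&(q[:,2]<.106); q=q[k]
    ex=[];
    for b in np.arange(-.1,.1,.02):
        s=q[(q[:,1]>b)&(q[:,1]<b+.02)]; ex.append((b+.01,s[:,0].min(),s[:,0].max()))
    ey=[]
    for b in np.arange(-.08,.08,.02):
        s=q[(q[:,0]>b)&(q[:,0]<b+.02)]; ey.append((b+.01,s[:,1].min(),s[:,1].max()))
    ex=np.array(ex);ey=np.array(ey)
    print(ex.round(3).tolist());print(ey.round(3).tolist())
    print("slopes",np.polyfit(ex[:,0],ex[:,2],1),np.polyfit(ey[:,0],ey[:,1],1),np.polyfit(ey[:,0],ey[:,2],1))
for c in ("side","top"):
    d=np.load(f"{c}0.npz")["d"]; P=cloud(c,d,np.ones(d.shape,bool)); q=(P-C)@RC
    b=q[(abs(q[:,0]+.05)<.03)&(abs(q[:,1]+.025)<.05)&(q[:,2]>.115)&(q[:,2]<.16)]; print(c,"bar mid",((np.percentile(b,3,0)+np.percentile(b,97,0))/2).round(4), np.percentile(b,3,0),np.percentile(b,97,0))
    b=q[(abs(q[:,0]+.08)<.03)&(abs(q[:,1]-.08)<.03)&(q[:,2]>.118)&(q[:,2]<.16)]; print(c,"peg",np.percentile(b,5,0),np.percentile(b,95,0))
J=lambda p:(lambda q:None if q is None else np.round(q,2))(kinematics.inverse_kinematics(*p))
for s in (1,-1):
    for h in (0.25,1,1.8): print("peg",s,h,J(pegpose(h,s)))
    for th,t in ((0,0),(.96,0),(.96,.3),(.96,.5),(.96,.7),(.96,.96),(0,-.3)): print("lid",s,th,t,J(lidpose(th,t,s)))
print(r.grasp_offset, W([-.107,.07,.1]))
E
```

```text
[[-0.09, -0.091, 0.089], [-0.07, -0.091, 0.09], [-0.05, -0.09, 0.09], [-0.03, -0.09, 0.083], [-0.01, -0.09, 0.084], [0.01, -0.09, 0.084], [0.03, -0.089, 0.084], [0.05, -0.09, 0.091], [0.07, -0.115, 0.091], [0.09, -0.09, 0.091]]
[[-0.07, -0.112, 0.113], [-0.05, -0.112, 0.113], [-0.03, -0.113, 0.114], [-0.01, -0.113, 0.114], [0.01, -0.113, 0.113], [0.03, -0.113, 0.113], [0.05, -0.113, 0.113], [0.07, -0.113, 0.112]]
slopes [0.01103245 0.08774706] [-0.0057537  -0.11266538] [-0.00581284  0.11314654]
side bar mid [-0.0532 -0.0204  0.131 ] [-0.0579663  -0.05563939  0.11747752] [-0.0483925   0.01476456  0.14447086]
side peg [-0.081154    0.07143984  0.11878688] [-0.07234632  0.08202594  0.13868336]
top bar mid [-0.0508 -0.0251  0.1394] [-0.05626053 -0.06019392  0.13203302] [-0.04543529  0.0100646   0.14678102]
top peg [-0.07896508  0.0696642   0.12742342] [-0.0694331   0.07876033  0.14152639]
peg 1 0.25 [-0.59  0.04  1.89  0.    1.21 -1.99]
peg 1 1 [-0.55  0.04  1.89  0.    1.21 -1.94]
peg 1 1.8 [-0.52  0.    1.94  0.    1.21 -1.91]
lid 1 0 0 [-0.8  -0.02  1.95  0.    1.22  0.16]
lid 1 0.96 0 [-0.83  0.12  1.64  0.    1.39  0.13]
lid 1 0.96 0.3 [-0.81 -0.07  1.85 -0.05  1.06  0.18]
lid 1 0.96 0.5 [-0.79 -0.18  1.99 -0.11  0.84  0.23]
lid 1 0.96 0.7 [-0.77 -0.27  2.13 -0.22  0.6   0.34]
lid 1 0.96 0.96 [-0.74 -0.32  2.28 -0.67  0.3   0.78]
lid 1 0 -0.3 [-0.83  0.18  1.75  0.04  1.5   0.13]
peg -1 0.25 [-0.59  0.04  1.89 -0.    1.21  1.15]
peg -1 1 [-0.55  0.04  1.89 -0.    1.21  1.2 ]
peg -1 1.8 [-0.52  0.    1.94 -0.    1.21  1.23]
lid -1 0 0 None
lid -1 0.96 0 None
lid -1 0.96 0.3 None
lid -1 0.96 0.5 None
lid -1 0.96 0.7 None
lid -1 0.96 0.96 [-0.74 -0.32  2.28 -0.67  0.3  -2.36]
lid -1 0 -0.3 None
0.0188 [ 0.47441409 -0.18018708  0.1       ]
```

```bash
python3 - <<'E'
from h import *
def st(n):
    s=sensors.state(); print(n,round(s["time"],2),s["tool_pos"].round(3),s["force"].round(1),"open",round(s["opening"],4),round(s["gripper_force"],1))
p=sensors.state()["tool_pos"]
r.move_l([p[0],p[1],.33],speed=.3); st("up")
p,o=pegpose(.15,-1,z=.25); r.move_to(p,o); st("above")
r.move_l(pegpose(.15,-1,z=.112)[0],speed=.15); st("down")
grasp(8); st("grip")
for h in np.linspace(.15,1.85,9)[1:]:
    r.move_l(pegpose(h,-1,z=.112)[0],speed=.08)
st("swung")
ungrasp(); st("open")
r.move_l(pegpose(1.85,-1,z=.25)[0],speed=.25); st("lift")
im,d=grab_frame("side"); cv2.imwrite("pics/side1.png",cv2.resize(im[150:350,140:400,::-1],None,fx=3,fy=3))
E
```

```text
up 1.77 [0.277 0.587 0.328] [ 0.7 -0.5 -0.9] open 0.0941 0.0
above 4.67 [ 0.497 -0.204  0.25 ] [ 0.3  0.1 -0.1] open 0.0938 0.0
down 5.74 [ 0.498 -0.205  0.113] [-0.4  0.2  0.4] open 0.0942 0.0
grip 7.16 [ 0.497 -0.204  0.112] [ 0.1 -0.3 -0.1] open 0.0004 0.0
swung 9.16 [ 0.495 -0.154  0.112] [-0.  -0.3 -0.8] open 0.0006 0.0
open 10.61 [ 0.495 -0.155  0.112] [-0.2  0.7 -1. ] open 0.0935 0.0
lift 11.31 [ 0.495 -0.154  0.248] [ 0.8  0.2 -0.7] open 0.0938 0.0
```

View pics/side1.png

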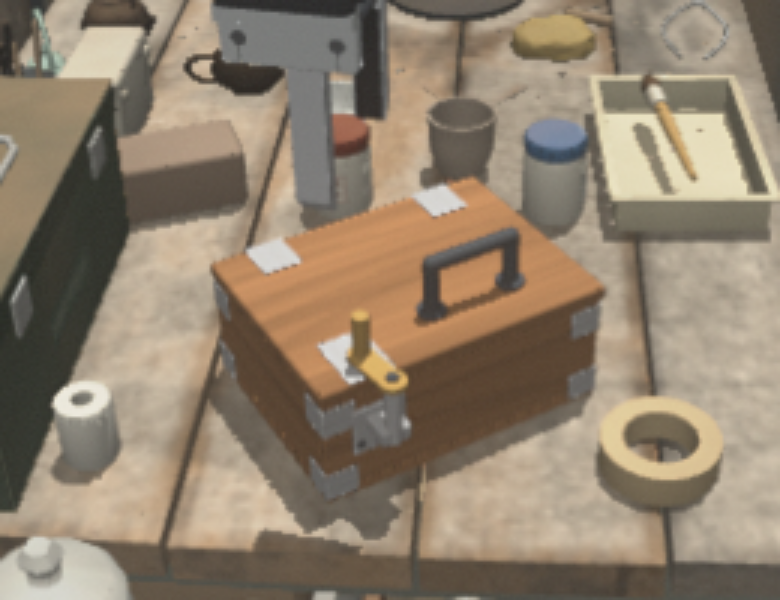

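The pinch closed empty: the opening read 0 and the hasp is still over the lid, with its peg at crop (360,330). I'll check the projection of the TCP and re-measure the peg.

```bash
python3 - <<'E'
from h import *
m=camera_model("side"); T=np.linalg.inv(m["cam_to_world"]); 
s=sensors.state()
def proj(p): return cv2.projectPoints(np.array([p],float),cv2.Rodrigues(T[:3,:3])[0],T[:3,3],np.array(m["camera_matrix"],float),np.array(m["dist"],float))[0].ravel().round(1)
print("tcp",s["tool_pos"],s["tcp_rot"],proj(s["tool_pos"]),"closing dir",Rot.from_rotvec(s["tcp_rot"]).as_matrix()[:,1], RC@[-.7,.7,0])
for h in (0,.15,.3,.45): print(h,W([-.107+.033*np.cos(h),.07+.033*np.sin(h),.138]).round(3),proj(W([-.107+.033*np.cos(h),.07+.033*np.sin(h),.138])))
print("pivot",proj(W([-.107,.07,.107])), "bar",proj(W([-.05,-.025,.138])))
for c in ("side","top"):
    im,d=grab_frame(c); P=cloud(c,d,np.ones(d.shape,bool)); q=(P-C)@RC
    b=q[(abs(q[:,0]+.08)<.04)&(abs(q[:,1]-.08)<.04)&(q[:,2]>.115)&(q[:,2]<.145)]; print(c,len(b),np.percentile(b,[5,50,95],0).round(3).tolist())
    cv2.imwrite(f"pics/{c}2.png",cv2.resize(im[150:300,150:350,::-1],None,fx=4,fy=4))
E
```

```text
tcp [ 0.49415253 -0.15397486  0.2474956 ] [-3.12745871  0.2790459   0.00582177] [256.8 220.9] closing dir [-0.17704198 -0.98420235 -0.00136806] [0.17530495 0.97430394 0.        ]
0 [ 0.493 -0.207  0.138] [262.5 253.6]
0.15 [ 0.497 -0.204  0.138] [260.4 254.5]
0.3 [ 0.5   -0.201  0.138] [258.4 255.6]
0.45 [ 0.503 -0.196  0.138] [256.8 256.9]
pivot [271.7 275.6] bar [297.5 232.4]
side 76 [[-0.081, 0.072, 0.116], [-0.078, 0.078, 0.13], [-0.072, 0.082, 0.139]]
top 29 [[-0.079, 0.069, 0.118], [-0.075, 0.073, 0.137], [-0.07, 0.079, 0.142]]
```

View pics/top2.png

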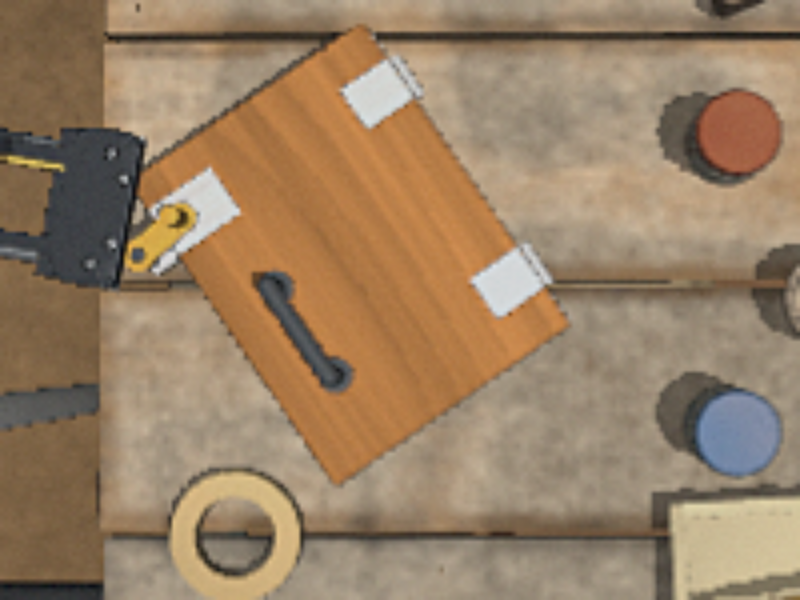

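The top view confirms it: the hasp is unmoved, with peg at crop (178,215), and the gripper sits to its left. I'll check where the fingers really are relative to the reported TCP.

```bash
python3 - <<'E'
from h import *
s=sensors.state(); R=Rot.from_rotvec(s["tcp_rot"]).as_matrix()
for c in ("side","top"):
    im,d=grab_frame(c); P=cloud(c,d,np.ones(d.shape,bool)); t=(P-s["tool_pos"])@R
    t=t[(abs(t[:,0])<.12)&(abs(t[:,1])<.15)]
    for lo in np.arange(-.16,.06,.02):
        b=t[(t[:,2]>lo)&(t[:,2]<lo+.02)]
        if len(b)>3: print(c,round(lo,2),len(b),np.percentile(b[:,:2],[3,50,97],0).round(3).tolist())
    f=t[(t[:,2]<0.03)]; print("tip",f[:,2].max())
E
```

```text
side -0.16 935 [[-0.033, -0.087], [-0.02, -0.079], [0.031, 0.073]]
side -0.14 346 [[-0.032, -0.082], [-0.005, -0.08], [0.032, 0.057]]
side -0.12 192 [[-0.009, -0.061], [-0.002, -0.059], [0.01, 0.054]]
side -0.1 222 [[-0.009, -0.061], [-0.004, -0.058], [0.009, 0.054]]
side -0.08 261 [[-0.009, -0.06], [-0.002, -0.058], [0.009, 0.055]]
side -0.06 261 [[-0.009, -0.061], [-0.001, -0.051], [0.01, 0.053]]
side -0.04 52 [[-0.008, -0.055], [-0.001, 0.046], [0.011, 0.052]]
tip -0.0326889907742715
top -0.16 183 [[-0.032, 0.018], [-0.01, 0.049], [0.031, 0.073]]
tip -0.1450981135236837
```

The fingers end about 33 mm short of the reported TCP, so I missed above the peg. I'll measure that offset finely, both vertical and with the tool tilted, to see which frame it belongs to.

```bash
cat >> h.py <<'E'
def tipcheck(c="side"):
    s=sensors.state(); R=Rot.from_rotvec(s["tcp_rot"]).as_matrix()
    im,d=grab_frame(c); P=cloud(c,d,np.ones(d.shape,bool)); t=(P-s["tool_pos"])@R
    t=t[(abs(t[:,0])<.015)&(abs(t[:,1])<.07)&(t[:,2]>-.12)&(t[:,2]<.03)]
    out=[]
    for f in (t[t[:,1]<-.03],t[t[:,1]>.03]):
        if len(f)>10: out.append((len(f),np.percentile(f,3,0).round(4).tolist(),np.percentile(f,97,0).round(4).tolist(),f[:,2].max().round(4)))
    print("tip",round(s["time"],2),s["tool_pos"].round(3),out)
E
python3 - <<'E'
from h import *
tipcheck()
p0,_=pegpose(1.85,-1,z=.25)
# tilt the tool by 0.5 towards hinge, away from the case (higher)
o=ori([np.sin(.5),0,-np.cos(.5)],[-np.cos(.5),0,-np.sin(.5)]); 
for o in (o,ori([np.sin(.5),0,-np.cos(.5)],[0,1,0]),ori([np.sin(.5),0,-np.cos(.5)],[np.cos(.5),0,np.sin(.5)])):
    if kinematics.inverse_kinematics(p0+[0,0,.1],o) is not None:
        r.move_to(p0+[0,0,.1],o); r.dwell(.2); tipcheck(); tipcheck("top"); break
r.move_to(*pegpose(.15,-1,z=.25)); r.dwell(.2); tipcheck()
E
```

```text
tip 11.56 [ 0.494 -0.154  0.248] [(648, [-0.0086, -0.061, -0.1176], [0.0098, -0.0502, -0.0417], np.float64(-0.034)), (336, [-0.0088, 0.0451, -0.109], [0.0086, 0.0565, -0.0361], np.float64(-0.0344))]
tip 14.92 [ 0.495 -0.155  0.35 ] [(501, [-0.011, -0.0587, -0.1151], [0.0073, -0.0468, -0.037], np.float64(-0.0333)), (367, [-0.0108, 0.0488, -0.0958], [0.0074, 0.0595, -0.0431], np.float64(-0.0361))]
tip 14.97 [ 0.495 -0.155  0.35 ] [(346, [-0.008, -0.0612, -0.107], [0.0103, -0.0508, -0.0455], np.float64(-0.0362)), (185, [-0.0059, 0.0456, -0.1169], [0.0104, 0.0576, -0.0377], np.float64(-0.0329))]
tip 18.26 [ 0.497 -0.204  0.25 ] [(593, [-0.0086, -0.061, -0.1172], [0.0098, -0.05, -0.0402], np.float64(-0.0336)), (319, [-0.0088, 0.0452, -0.1089], [0.0098, 0.0566, -0.0358], np.float64(-0.0334))]
```

The offset lies along the tool axis: the real fingertips are 34 mm behind the reported TCP in every pose. I'll correct for it in the helpers and retry the hasp.

```bash
cat >> h.py <<'E'
TIP=.034
_lp,_pp=lidpose,pegpose
def _fix(po):
    p,o=po; return p+TIP*Rot.from_rotvec(o).as_matrix()[:,2],o
def lidpose(*a,**k): return _fix(_lp(*a,**k))
def pegpose(*a,**k): return _fix(_pp(*a,**k))
def st(n):
    s=sensors.state(); print(n,round(s["time"],2),s["tool_pos"].round(3),s["force"].round(1),"open",round(s["opening"],4),round(s["gripper_force"],1))
E
python3 - <<'E'
from h import *
r.move_l(pegpose(.15,-1,z=.15)[0],speed=.15); st("mid")
r.move_l(pegpose(.15,-1,z=.114)[0],speed=.06); st("down")
grasp(8); st("grip")
if sensors.state()["opening"]>.006:
    for h in np.linspace(.15,1.85,9)[1:]:
        r.move_l(pegpose(h,-1,z=.114)[0],speed=.08)
    st("swung")
    ungrasp(); st("open")
    r.move_l(pegpose(1.85,-1,z=.20)[0],speed=.25)
im,d=grab_frame("top"); P=cloud("top",d,np.ones(d.shape,bool)); q=(P-C)@RC
im,d=grab_frame("side"); cv2.imwrite("pics/side3.png",cv2.resize(im[150:350,140:400,::-1],None,fx=3,fy=3))
E
```

```text
mid 19.35 [ 0.498 -0.205  0.117] [0.4 0.7 0.6] open 0.0938 0.0
down 20.1 [ 0.497 -0.204  0.08 ] [ 0.6 -0.2 -0.5] open 0.0939 0.0
grip 21.32 [ 0.497 -0.204  0.08 ] [-0.5  0.9  0.8] open 0.0116 8.0
swung 23.32 [ 0.494 -0.154  0.08 ] [-0.6 -0.4  7.1] open 0.0119 8.0
open 24.63 [ 0.495 -0.155  0.08 ] [-0.5  0.2  0.8] open 0.0939 0.0
```

View pics/side3.png

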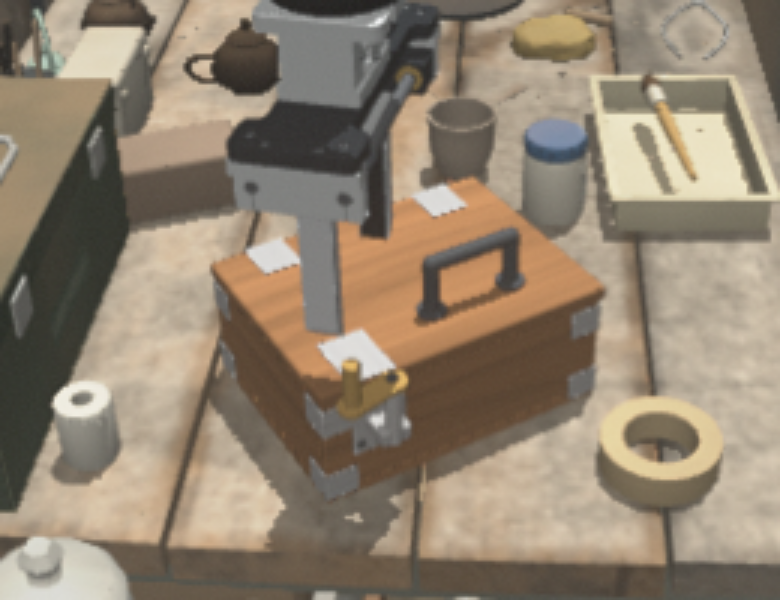

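The hasp now lies along the front edge, clear of the lid, with its peg at crop (350,385). Next is the bar.

```bash
python3 - <<'E'
from h import *
p,o=lidpose(0,0); r.move_to(p+[0,0,.09],o); st("above")
r.move_l(p+[0,0,.04],speed=.15); r.move_l(p,speed=.08); st("down")
grasp(25); st("grip")
if sensors.state()["opening"]>.008:
    for th in np.linspace(0,.96,13)[1:]:
        p,o=lidpose(th,.45*th); r.move_l(p,o,speed=.06)
        s=sensors.state()
        if np.linalg.norm(s["force"])>60: st("high force"); break
    st("raised")
im,d=grab_frame("side"); cv2.imwrite("pics/side4.png",cv2.resize(im[150:350,140:400,::-1],None,fx=3,fy=3))
P=cloud("side",d,np.ones(d.shape,bool)); np.save("P4.npy",P)
im,d=grab_frame("top"); np.save("P4t.npy",cloud("top",d,np.ones(d.shape,bool)))
E
```

```text
above 26.23 [ 0.429 -0.281  0.174] [ 0.3 -0.8 -0.5] open 0.0941 0.0
down 27.36 [ 0.429 -0.281  0.085] [-0.1  1.2  0.3] open 0.0942 0.0
grip 28.6 [ 0.428 -0.28   0.085] [-3.5  4.7  4.5] open 0.0111 25.0
raised 33.03 [ 0.498 -0.382  0.178] [-4.7  0.   0.8] open 0.0114 25.0
```

View pics/side4.png

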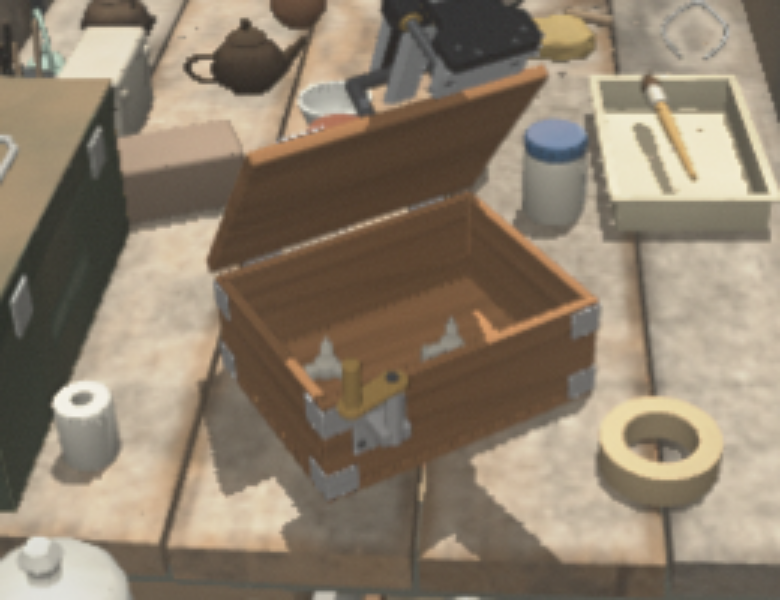

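The lid is up and held, the hasp is off, and the bystanders are in place. I'll check the lid angle from depth.

```bash
python3 - <<'E'
from h import *
q=(np.load("P4.npy")-C)@RC
b=q[(q[:,0]>-.03)&(q[:,0]<.085)&(abs(q[:,1])<.09)&(q[:,2]>.105)&(q[:,2]<.225)]
for _ in range(3):
    k=np.polyfit(b[:,2],b[:,0],1); e=b[:,0]-np.polyval(k,b[:,2]); b=b[abs(e)<max(.004,1.5*np.std(e))]
print(len(b),"angle deg",np.degrees(np.arctan2(1,-k[0])),np.std(e)); tipcheck(); st("now")
E
```

```text
1926 angle deg 55.418872789565874 0.0008155941589043876
tip 33.13 [ 0.498 -0.382  0.178] [(311, [-0.0139, -0.0567, -0.0839], [0.014, -0.0383, 0.0264], np.float64(0.03))]
now 33.18 [ 0.498 -0.382  0.178] [-5.7 -0.2  0.5] open 0.0113 25.0
```

```bash
python3 -c "
from h import *
r.dwell(.5); st('hold'); print(job.job_done())"
```

```text
hold 33.68 [ 0.498 -0.382  0.178] [-6.   0.3 -0.1] open 0.0108 25.0
the job is handed in; nothing more can be done
None
```

I handed the job in at about 34 s with the hasp swung off and the lid held by its bar handle at about 55.4° (measured from the depth image); the bystanders looked unmoved in the last picture, but no verdict came back.

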